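Take the supply stack apart and put each item behind the lip of its tray

ROBOT

A 6-joint arm with a two-finger parallel gripper is mounted at the origin on a cart in front of the work surface, level with it; the furniture and walls round the work are solid. World frame = base frame: x ahead of the robot, y to its left, z up, the work surface at z = 0. Lengths are in m, angles in rad, forces in N, time in s.
With the tool pointing down it reaches from about 0.35 to 0.975 m from the base axis. Payload 4.9 kg.
Tool frame: the origin (TCP) lies midway between the tips of the shut fingers; the grasp point (between the pads) lies 19 mm behind it; z points along the fingers, y is the line along which they close (so a half turn about z gives the same grasp; the last joint's range is limited). The gripper opens to 85 mm and grips with 20 to 120 N. Pads are 22 mm wide; open, the fingers measure 114 mm over their backs; the gripper's body (76 mm by 85 mm) begins 54 mm behind the grasp point. The pads swing forward as they close: fully open they stand 13 mm farther back than shut.
Start: joints at [1.081, 0.053, 1.613, -0, 1.476, -0.119], TCP at [0.226, 0.583, 0.231] pointing down, gripper open.
Joint ranges: [-3.01, 3.01], [-1.01, 2.22], [0.06, 2.58], [-1.02, 4.17], [0.09, 2.62], [-3.14, 3.14]. Speed limits (rad/s): [2.57, 2.57, 3.14, 3.14, 3.14, 3.14].

INTERFACE

Orientations are given as a unit quaternion [w, x, y, z].
In Python, from workcell import * gives the robot as it stands. The module is installed in compiled form; this text tells all that it offers.
- The arm moves only by the tool carry_out, never from a script. Its argument "rows" is a list of rows, each an object of numbers: "dx", "dy", "dz": the shift along the world's x, y, z each as a share of 0.1 m, from -1 to 1; "wx", "wy", "wz": the turn, a rotation vector about the world's x, y, z each as a share of 120 degrees, from -1 to 1; "claw": the opening, from 0 (shut) to 1 (fully open). A call has 1 to 20 rows; each row is the pose to reach, as a shift and turn from the pose commanded when the call began; what a row does not reach only later rows make up. A row lasts 1/8 s, in which the tool goes at most 62.5 mm and 10.7 degrees, less where a joint would pass 70% of its speed; a pose out of reach is approached as far as the arm can. A call with a number of a shift or a turn outside -1 to 1 is refused whole. A call with a gripper value outside its range is refused whole. The fingers move at their own pace and stop on an object; the grip force is fixed at half the most. Time passes only in rows, so rows that repeat a pose let the fingers close. It gives the time, the measured TCP pose, the force, the opening and the grip force at its end, in the units of the state.
- read_state(): the state, without advancing time (a new reading comes with each control period).
- camera(name): name is "scene" or "top" or "wrist"; returns the picture (400x640x3 uint8, red, green, blue); there is no depth.
- camera_model(name): a dict with "fx", "fy", "cx", "cy" (pixels), "D" ([k1, k2, p1, p2, k3] as OpenCV has them; the pictures are not rectified), "rvec" (rotation vector, rad) and "tvec" (3), from world to camera coordinates, as OpenCV has them; the wrist camera has in their place "T_tool_cam" (4x4, takes a point from camera to tool coordinates, whose origin is the TCP and whose axes are the flange's). Camera axes: x right, y down, z forward; pixel columns grow to the right and rows downward; lengths in m; the calibration is good to about 2 mm. A picture is of the moment at which its call begins: read the wrist's pose just before it. camera_model takes no time and is no camera call.
- finish_job(): hands the job in; it is judged then, once.
The state is a dict: "time_s": time; "joints": joint angles; "joint_velocities": joint speeds; "joint_torque": joint torques, N m; "position": TCP position; "orientation": TCP orientation; "force": force on the tool from outside, world axes, zero at the start; "wrist_torque": the same for the moment, N m; "grip_width": finger opening in m; "gripper_force": force on a finger pad.
Only numpy, scipy, OpenCV 4.12 (cv2) and the standard library are available. Lean on these libraries where they do the work, as an engineer would, in place of code of your own. Each camera call takes 0.05 s, during which the arm holds its last target. There are 200 camera calls.

TASK

Someone has piled a metal box, a roll of tape, a solder spool and a loupe on top of one another. Take the pile apart from the top down, one item at a time: stand the loupe in the small round dish, the spool in the middle-sized round dish, the tape roll in the large round dish, and the metal box in the oblong tray, lengthwise. Lift each over the lip, set it down flat on the floor of its dish, let it go, keep everything upright, and leave the glue bottle and the cream jar where they are.

Things in the scene. Friction and masses are not known exactly. Their poses are not given: they have to be found in the camera images.
- loupe_mid (a point): jeweller's loupe, a black barrel 34 mm across and 36 mm tall, topmost on the pile. This point is its centre, 18 mm above its foot; z is up. Where the fingers take it, it is a square of 30 mm with sides along its x and y axes.
- spool_mid (a point): full grey solder spool, a cylinder of 52 mm diameter and 38 mm tall, second from the top. This point is its centre, 19 mm above its foot; z is up. Any yaw will do to grasp it.
- tape_mid (a point): brown roll of tape lying flat, outside diameter 68 mm, hole about 36 mm, 40 mm tall, third from the top. This point is its centre, 20 mm above its underside; z is up. It can be taken across its full diameter or by the 16 mm wall.
- cast_box_mid (a point): closed grey die-cast metal box with a bare lid held by four screws, 60 mm (its x) by 100 mm (its y) by 30 mm tall, at the bottom of the pile on the bench. This point is its centre, 15 mm above its underside; z is up. Take it across the 60 mm.
- dish_small_in (a point): smallest round dish, 56 mm inside diameter, 62 mm outside, fixed to the bench. This point is the centre of its inner floor, 2 mm above the bench; the lip all round stands 10 mm above the floor (12 mm above the bench), 3 mm thick. Bare metal with a dark pad on its floor. The loupe's place.
- dish_middle_in (a point): middle-sized round dish, 74 mm inside diameter, 80 mm outside, fixed to the bench. This point is the centre of its inner floor, 2 mm above the bench; the lip all round stands 10 mm above the floor (12 mm above the bench), 3 mm thick. Bare metal with a dark pad on its floor. The spool's place.
- dish_large_in (a point): largest round dish, 90 mm inside diameter, 96 mm outside, fixed to the bench. This point is the centre of its inner floor, 2 mm above the bench; the lip all round stands 10 mm above the floor (12 mm above the bench), 3 mm thick. Bare metal with a dark pad on its floor. The tape roll's place.
- oblong_tray_in (a point): oblong metal tray with square corners, inside 82 mm (its x) by 122 mm (its y), fixed to the bench. This point is the centre of its inner floor, 3 mm above the bench; the lip all round stands 9 mm above the floor (12 mm above the bench), 3 mm thick. The metal box's place, long side along y, either way round.
- glue: small white glue bottle with a red collar and a pointed nozzle, 30 mm across, 98 mm tall, loose; leave it standing where it is. Origin at the centre of its underside.
- jar: white screw-top cream jar, 68 mm across, 72 mm tall, loose; leave it standing where it is. Origin at the centre of its underside.

How it is judged:
On the way, in this order (a step that is already met when the one before it is completed fails the run):
1. the loupe lies in the small dish, let go (horizontal distance between loupe_mid and dish_small_in below 0.014 m and z of loupe_mid in the frame of dish_small_in below 0.022 m and angle between loupe_mid's own z axis and vertical below 0.12 rad and contact force between the fingers and the_loupe below 0.3 N and linear speed of the_loupe below 0.02 m/s), for 0.2 s.
2. the spool stands in the middle dish, let go (horizontal distance between spool_mid and dish_middle_in below 0.014 m and z of spool_mid in the frame of dish_middle_in below 0.023 m and angle between spool_mid's own z axis and vertical below 0.12 rad and contact force between the fingers and spool below 0.3 N and linear speed of spool below 0.02 m/s), for 0.2 s.
3. the tape roll lies in the large dish, let go (horizontal distance between tape_mid and dish_large_in below 0.014 m and z of tape_mid in the frame of dish_large_in below 0.024 m and angle between tape_mid's own z axis and vertical below 0.12 rad and contact force between the fingers and tape below 0.3 N and linear speed of tape below 0.02 m/s), for 0.2 s.
4. the metal box lies in the oblong tray, let go (horizontal distance between cast_box_mid and oblong_tray_in below 0.016 m and z of cast_box_mid in the frame of oblong_tray_in below 0.019 m and angle between cast_box_mid's own z axis and vertical below 0.12 rad and angle between the y axis of cast_box_mid and the y axis of oblong_tray_in, either way round below 0.25 rad and contact force between the fingers and cast_box below 0.3 N and linear speed of cast_box below 0.02 m/s), for 0.2 s.
At the end, for the whole second after the job is handed in: Loupe, spool and tape roll each lie within 14 mm of the centre of the small, middle and large dish, the metal box within 16 mm of the centre of the oblong tray and lengthwise within 0.25 rad; each is flat on its floor (within 4 mm), upright within 0.12 rad, released and at rest (all of step 1 and all of step 2 and all of step 3 and all of step 4); the robot touches nothing.
It fails at once if the glue bottle or the cream jar is moved more than 20 mm (distance of any of glue, jar from where it was at the start of the episode above 0.02 m).
It fails at once if an item of the pile tips over (angle between any of loupe_mid, spool_mid, tape_mid, cast_box_mid's own z axis and vertical above 0.7 rad).
It also fails if it takes over 112 s, if anything falls off the work surface, if the arm or the gripper's body presses on something with over 40 N, if the wrist force passes 120 N, or if a joint passes its speed limit or range.

## Working session

There is one attempt and no reset: what is moved stays moved. The work goes in short steps, Python scripts to look and compute and a tool call to move; the robot and the scene stay as the last step left them, time stands still between calls to the robot, and variables do not carry over. Pictures are saved under pics/ and viewed, at most 17 in all, crops included, and the job is handed in when it is done.

Besides the shell and the picture viewer there is one more tool, called after "Call:" as a command line: name --argument value ..., lists and objects as JSON in quotes. carry_out: Moves the arm, as the interface text tells. Shift numbers are shares of 0.1 m and turn numbers shares of 120 degrees, none past 1 either way. Its arguments: {"type":"object","properties":{"rows":{"type":"array"}},"required":["rows"]}

```bash
mkdir -p pics; python3 - <<'E'
from workcell import *
import cv2
s=read_state();print(s['position'],s['orientation'],s['grip_width'],s['time_s'])
for n in ("scene","top","wrist"):
    cv2.imwrite(f"pics/{n}0.png",camera(n)[:,:,::-1]);print(n,camera_model(n))
E
```

```text
[0.22617792 0.58196824 0.23004548] [-3.05362500e-04  1.84334877e-01  9.82862953e-01 -9.87972228e-04] 0.08525812470187308 0.0
scene {'fx': 510.9428566320562, 'fy': 510.9428566320562, 'cx': 318.4477830755096, 'cy': 190.4945870022375, 'D': array([-0.06954995,  0.        ,  0.        ,  0.        ,  0.        ]), 'rvec': array([ 1.97507901, -1.01115842,  0.53119128]), 'tvec': array([-0.19307079,  0.35062777,  0.73469679])}
top {'fx': 363.5540008142286, 'fy': 363.5540008142286, 'cx': 316.6048714043598, 'cy': 192.73659830333605, 'D': array([-0.08507911,  0.        ,  0.        ,  0.        ,  0.        ]), 'rvec': array([ 2.19874464, -2.17463303,  0.09744466]), 'tvec': array([0.08864497, 0.52177217, 0.95379694])}
wrist {'fx': 293.93598448863065, 'fy': 293.93598448863065, 'cx': 317.7723964987466, 'cy': 198.70457417218526, 'D': array([-0.04194685,  0.        ,  0.        ,  0.        ,  0.        ]), 'T_tool_cam': array([[-2.13923744e-04, -9.49653559e-01, -3.13301886e-01,
         8.07572208e-02],
       [ 9.99999646e-01,  5.16635314e-05, -8.39401663e-04,
        -1.24099586e-04],
       [ 8.13327058e-04, -3.13301955e-01,  9.49653212e-01,
        -1.42443532e-01],
       [ 0.00000000e+00,  0.00000000e+00,  0.00000000e+00,
         1.00000000e+00]])}
```

View pics/top0.png

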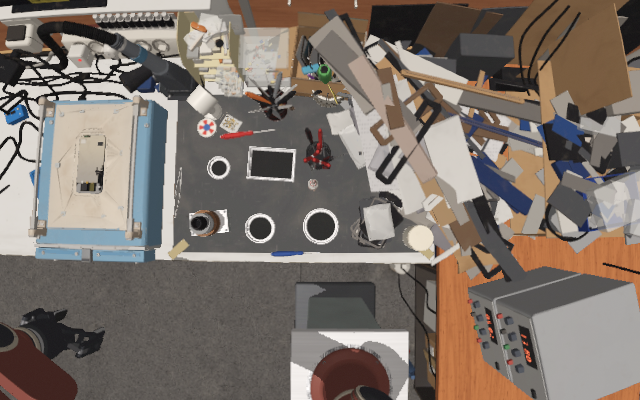

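View pics/scene0.png

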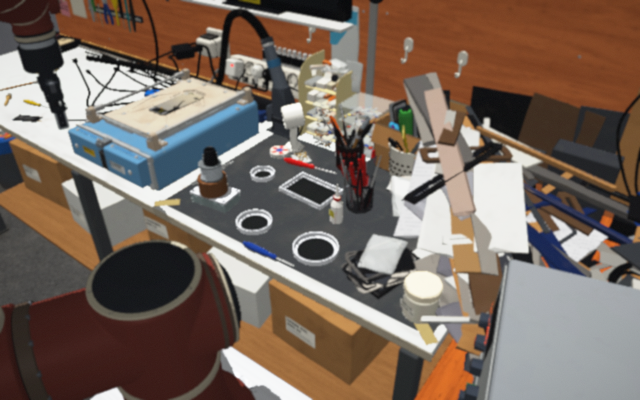

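The top view shows the pile at about (206,222), the small dish at (218,168), the middle one at (260,228), the large one at (320,226), the tray at (271,163), the glue at (313,183) and the jar at (419,238). The scene view confirms the stack standing on the box, with the blue instrument to its left.

```bash
cat > h.py <<'E'
import numpy as np, cv2
from scipy.spatial.transform import Rotation as R
from workcell import *
def pose(n,s=None):
    m=camera_model(n);K=np.array([[m['fx'],0,m['cx']],[0,m['fy'],m['cy']],[0,0,1]])
    if n=='wrist':
        s=s or read_state();q=s['orientation'];T=np.eye(4)
        T[:3,:3]=R.from_quat([q[1],q[2],q[3],q[0]]).as_matrix();T[:3,3]=s['position']
        T=T@m['T_tool_cam'];return K,m['D'],T[:3,:3],T[:3,3]
    Rm=cv2.Rodrigues(m['rvec'])[0];return K,m['D'],Rm.T,-Rm.T@m['tvec']
def ray(n,px,z,s=None):
    K,D,Rm,c=pose(n,s);u=cv2.undistortPoints(np.array(px,float).reshape(-1,1,2),K,D).reshape(-1,2)
    d=np.c_[u,np.ones(len(u))]@Rm.T
    return (c+d*((z-c[2])/d[:,2])[:,None])[:,:2]
def pix(n,P,s=None):
    K,D,Rm,c=pose(n,s);return cv2.projectPoints(np.array(P,float).reshape(-1,3),cv2.Rodrigues(Rm.T)[0],-Rm.T@c,K,D)[0].reshape(-1,2)
E
python3 - <<'E'
from h import *
im=cv2.imread('pics/top0.png');hsv=cv2.cvtColor(im,cv2.COLOR_BGR2HSV)
m=((hsv[...,2]>150)&(hsv[...,1]<50)).astype('uint8')
for nm,(u,v) in dict(small=(218,168),mid=(260,228),large=(320,226),tray=(271,163)).items():
    w=np.zeros_like(m);r=30 if nm=='tray' else 22;w[v-r:v+r,u-r:u+r]=m[v-r:v+r,u-r:u+r]
    n,l,st,_=cv2.connectedComponentsWithStats(w);k=1+np.argmax(st[1:,4])
    c=max(cv2.findContours((l==k).astype('uint8'),0,2)[0],key=cv2.contourArea).reshape(-1,2)
    p=ray('top',c,.012).astype('float32');print(nm,st[k],cv2.minEnclosingCircle(p),cv2.minAreaRect(p))
for nm,px,z in (('pile loupe',(206,217),.144),('boxcorner',[(190,208),(228,206),(229,235),(191,237)],.03),('glue',(313,183),.09),('jar',(419,238),.07),('instr edge',[(165,100),(160,248)],.1)): print(nm,ray('top',px,z))
print(pose('top')[3],pose('scene')[3])
a=im[90:270,150:350];cv2.imwrite('pics/c1.png',cv2.resize(a,None,fx=3,fy=3,interpolation=2))
E
```

```text
small [207 156  23  23 231] ((0.5882561802864075, 0.3638707995414734), 0.032143063843250275) ((0.5887453556060791, 0.363813579082489), (0.06054871529340744, 0.06089342013001442), 0.5735856890678406)
mid [245 213  30  30 332] ((0.42554205656051636, 0.24693141877651215), 0.040847405791282654) ((0.42615023255348206, 0.2466045767068863), (0.07768689095973969, 0.07807070761919022), 1.0203297138214111)
large [303 208  36  37 399] ((0.43231040239334106, 0.08368565887212753), 0.048838719725608826) ((0.4320875406265259, 0.08421731740236282), (0.09479670971632004, 0.09478110820055008), 45.56532669067383)
tray [246 146  50  36 490] ((0.5993393659591675, 0.220058873295784), 0.0774315595626831) ((0.5997142195701599, 0.21988904476165771), (0.12952838838100433, 0.09047050029039383), 86.71383666992188)
pile loupe [[0.45124185 0.35336884]]
boxcorner [[0.47539266 0.43077647]
 [0.48203374 0.32886404]
 [0.40560675 0.3241895 ]
 [0.39870051 0.42556398]]
glue [[0.5394792  0.10436133]]
jar [[ 0.40431853 -0.16681507]]
instr edge [[0.74725085 0.48435995]
 [0.37363724 0.47922745]]
[0.44466356 0.10457471 0.99054085] [-0.2179136  -0.39824363  0.70278817]
```

View pics/c1.png

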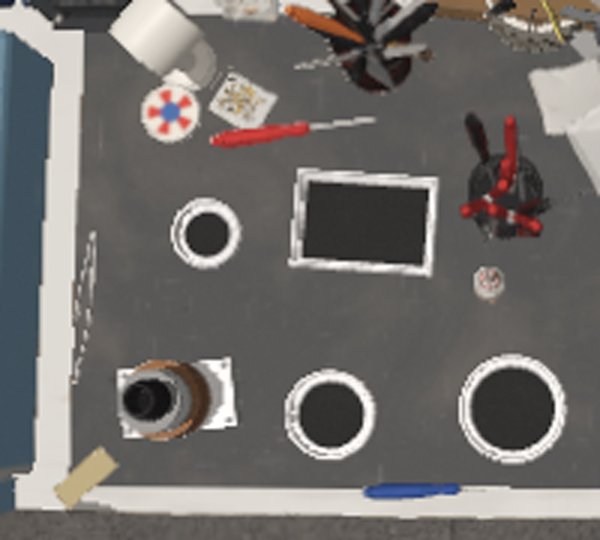

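The crop shows the loupe top at about crop (147,400), the box corners at (118,370) and (237,425), and the dishes clear and empty. Now I'll move over the pile.

Call:
carry_out --rows '[{"dx": 0,"dy": 0,"dz": 0.5,"wx": 0,"wy": 0,"wz": 0,"claw": 1},{"dx": 0.5,"dy": -0.5,"dz": 0.6,"wx": 0,"wy": 0,"wz": 0.09,"claw": 1},{"dx": 1,"dy": -1,"dz": 0.6,"wx": 0,"wy": 0,"wz": 0.18,"claw": 1},{"dx": 1,"dy": -1,"dz": 0.6,"wx": 0,"wy": 0,"wz": 0.18,"claw": 1}]'

```text
time_s: 0.65
position: [0.3282, 0.4806, 0.2914]
orientation: [0.0, -0.003, 1.0, -0.0]
force: [-0.1, 0.4, 0.6]
grip_width: 0.0853
gripper_force: 0.0
```

Call:
carry_out --rows '[{"dx": 0.5,"dy": -0.5,"dz": 0,"wx": 0,"wy": 0,"wz": 0,"claw": 1},{"dx": 1,"dy": -1,"dz": 0,"wx": 0,"wy": 0,"wz": 0,"claw": 1},{"dx": 1,"dy": -1,"dz": -0.1,"wx": 0,"wy": 0,"wz": 0,"claw": 1},{"dx": 1,"dy": -1,"dz": -0.1,"wx": 0,"wy": 0,"wz": 0,"claw": 1},{"dx": 1,"dy": -1,"dz": -0.1,"wx": 0,"wy": 0,"wz": 0,"claw": 1}]'

```text
time_s: 1.27
position: [0.4255, 0.3834, 0.281]
orientation: [-0.0, -0.004, 1.0, 0.0]
force: [-0.5, 0.2, 0.3]
grip_width: 0.0857
gripper_force: 0.0
```

```bash
python3 - <<'E'
from h import *
s=read_state();print(s['position'],s['orientation'],s['joints'])
im=camera('wrist')[:,:,::-1];cv2.imwrite('pics/w1.png',im)
print(ray('top',(199,223.3),.144),ray('top',[(189.3,213.3),(227.3,209.3),(229,231.7),(190.7,235.7)],.03))
print(pix('wrist',[.435,.37,.144],s))
E
```

```text
[0.42549302 0.38339624 0.28102676] [-4.58542059e-04 -3.79189429e-03  9.99992704e-01  6.40157334e-05] [ 6.03179054e-01 -9.58430983e-02  1.67684030e+00  6.23102078e-04
  1.56128045e+00 -9.75207223e-01]
[[0.43631965 0.36948244]] [[0.46128741 0.43217818]
 [0.47327096 0.33048753]
 [0.41427358 0.32440384]
 [0.40211228 0.42647536]]
[[304.51606244 197.00241669]]
```

View pics/w1.png

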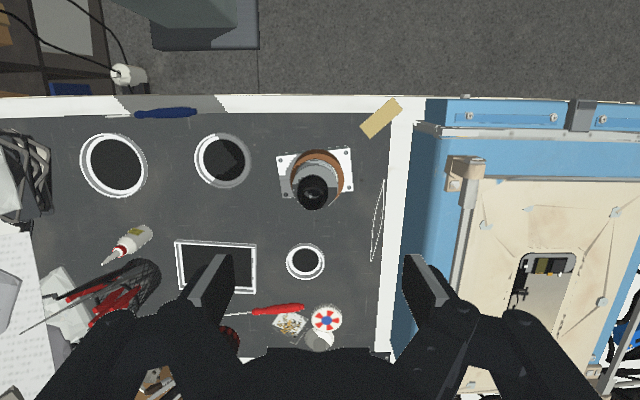

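The wrist view shows the loupe top at about (313,193), the spool and tape below it, and the box corners around (278,155)–(353,198). The fingers are visible at (210,290) and (425,280). I'll zoom for the loupe's yaw.

```bash
python3 - <<'E'
from h import *
s=read_state();im=cv2.imread('pics/w1.png')
cv2.imwrite('pics/c2.png',cv2.resize(im[135:225,260:370],None,fx=7,fy=6.6,interpolation=cv2.INTER_CUBIC)[:595,:790])
print(ray('wrist',[(313,193)],.144,s))
hsv=cv2.cvtColor(im,cv2.COLOR_BGR2HSV);m=((hsv[...,2]>150)&(hsv[...,1]<50)).astype('uint8')
for nm,(u,v,a,b) in dict(small=(305,261,24,24),mid=(222,160,32,32),large=(114,165,40,38),tray=(215,266,46,32)).items():
    w=np.zeros_like(m);w[v-b:v+b,u-a:u+a]=m[v-b:v+b,u-a:u+a]
    n,l,st,_=cv2.connectedComponentsWithStats(w);k=1+np.argmax(st[1:,4])
    c=max(cv2.findContours((l==k).astype('uint8'),0,2)[0],key=cv2.contourArea).reshape(-1,2)
    p=ray('wrist',c,.012,s).astype('float32');print(nm,st[k],cv2.minEnclosingCircle(p),cv2.minAreaRect(p))
E
```

```text
[[0.43088519 0.37871137]]
small [285 244  40  36 486] ((0.5856912136077881, 0.3642171323299408), 0.03322742506861687) ((0.5879504680633545, 0.36390572786331177), (0.061772480607032776, 0.06206652894616127), 10.196288108825684)
mid [194 134  25  50 441] ((0.4222753047943115, 0.2314019799232483), 0.03615923598408699) ((0.4205966591835022, 0.2228728085756302), (0.031680379062891006, 0.07209298759698868), 78.86550903320312)
large [  79  133   65   66 1047] ((0.4318665564060211, 0.0836978331208229), 0.05000343918800354) ((0.4332055449485779, 0.08304060995578766), (0.09558683633804321, 0.0964762270450592), 26.277063369750977)
tray [174 241  82  54 673] ((0.5979801416397095, 0.22014136612415314), 0.07897525280714035) ((0.5980479717254639, 0.2196306586265564), (0.12829406559467316, 0.0933881402015686), 86.47511291503906)
```

View pics/c2.png

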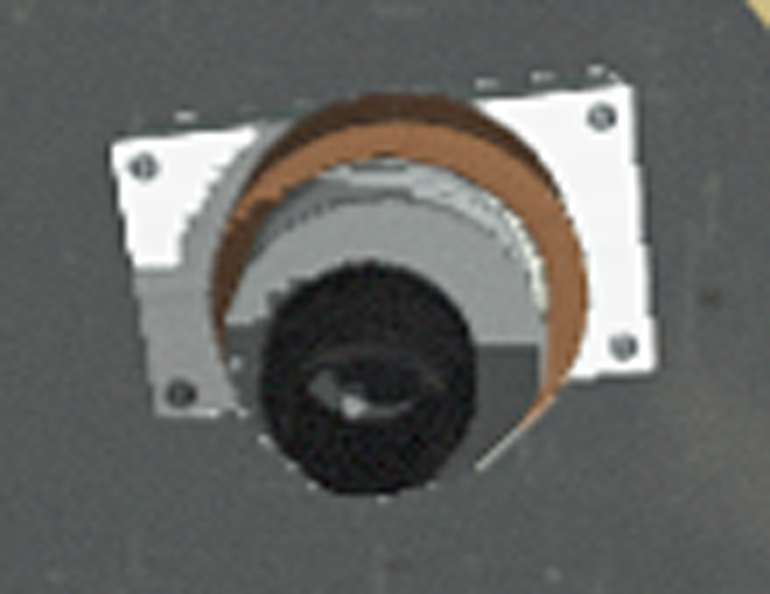

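```bash
python3 - <<'E'
from h import *
s=read_state()
q=[(260+a/7,135+b/6.6) for a,b in ((113,145),(633,85),(655,370),(158,413))]
b=ray('wrist',q,.03,s);print(b,b.mean(0))
for n,f,(u,v) in (('top','top0',(199,223)),('wrist','w1',(313,193))):
    g=cv2.cvtColor(cv2.imread(f'pics/{f}.png'),6)
    w=np.zeros_like(g);w[v-25:v+25,u-25:u+25]=1
    for t in (30,45,60):
        k,l,st,ce=cv2.connectedComponentsWithStats(((g<t)&(w>0)).astype('uint8'));j=1+np.argmax(st[1:,4])
        print(n,t,st[j],ce[j])
    if n=='top':print(g[210:238,188:214])
for z in(.108,.126,.144):print(z,pix('top',[.431,.3785,z]),pix('wrist',[.431,.3785,z],s),pix('wrist',[.436,.3695,z],s))
E
```

```text
[[0.41549931 0.32708245]
 [0.40247169 0.42681917]
 [0.46267598 0.4337392 ]
 [0.4730716  0.33411   ]] [0.43842964 0.3804377 ]
top 30 [192 217  15  12 105] [199.48571429 222.4       ]
top 45 [191 217  16  13 149] [199.02013423 222.66442953]
top 60 [191 217  16  13 168] [198.7797619  222.83333333]
[[ 96  97  95  92  88  88  88  88  88  89  88 153 137 121 117 115 108 120
  134 110 110  77  94  88  88  88]
 [ 97  98  94  92  90  89  88  88  88 158 137 122 121 120 119 117 119 120
  121 120 132 107  62  54  58  96]
 [ 96  97  93  92  91  88  89 149 139 122 121 120 126 125 134 123 122  72
   69  70  72  68  65  68  50  56]
 [ 95 180 219 234 240 247 223 158 135 140 139 146 138 136 132 102 100  98
   95  67  62  61  61  62  57  46]
 [ 94 212 236 192 225 222 165 153 158 157 157 157 157 157 158 157 127  93
   93  94  68  58  59  63  60  57]
 [ 92 190 200 146 158 161 158 157 158 158 158 158 158 159 158 159 158 137
  110 105  93  89  62  60  62  63]
 [ 86 205 237 203 162 158 157 158 122  96  98  98  68  68  71 153 158 158
  157 133 105  99  85  64  63  60]
 [ 89 202 237 204 157 157 126  63  22  20
[... 2011 characters left out ...]
6  63 147  88  89]
 [ 89  91  91  92  92  90  90  88  89  89  90  89 121 137 142 150 151 164
  107  88  88  89  89  88  89  88]
 [ 90  90  91  93  93  92  90  90  89  89  90  89  89  89  88  88  89  88
   89  88  88  88  88  89  88  90]]
wrist 30 [301 189  27  21 219] [313.25114155 200.82648402]
wrist 45 [297 175  31  35 751] [312.39147803 192.13182423]
wrist 60 [297 175  31  35 841] [312.22829964 192.05588585]
0.108 [[199.84795383 225.35927697]] [[313.32885608 183.57706798]] [[305.26161723 187.83573475]]
0.126 [[197.53575217 225.43992322]] [[313.07304461 188.07946375]] [[304.56393548 192.54996446]]
0.144 [[195.12758504 225.52368385]] [[312.7874319 193.108555 ]] [[303.78549213 197.81238553]]
```

Call:
carry_out --rows '[{"dx": 0.1,"dy": -0.06,"dz": -0.5,"wx": 0,"wy": 0,"wz": 0,"claw": 1},{"dx": 0.1,"dy": -0.06,"dz": -0.8,"wx": 0,"wy": 0,"wz": 0,"claw": 1},{"dx": 0.1,"dy": -0.06,"dz": -0.8,"wx": 0,"wy": 0,"wz": 0,"claw": 1},{"dx": 0.1,"dy": -0.06,"dz": -0.8,"wx": 0,"wy": 0,"wz": 0,"claw": 1}]'

```text
time_s: 1.82
position: [0.4366, 0.3777, 0.2031]
orientation: [0.001, -0.004, 1.0, 0.001]
force: [0.4, 0.2, 0.0]
grip_width: 0.0856
gripper_force: 0.0
```

```bash
python3 - <<'E'
from h import *
s=read_state();print(s['position'],s['joints'])
im=camera('wrist')[:,:,::-1]
cv2.imwrite('pics/w2.png',im);p=pix('wrist',[[.435,.377,.144],[.435,.377,.108]],s);print(p)
u,v=p.mean(0).astype(int);u0,v0=u-55,v-55
print(u0,v0);c=cv2.resize(im[v0:v0+110,u0:u0+110],None,fx=5.4,fy=5.4,interpolation=cv2.INTER_CUBIC)
cv2.imwrite('pics/c3.png',cv2.convertScaleAbs(c,alpha=1.8,beta=10))
E
```

```text
[0.43659567 0.37768782 0.2031295 ] [ 5.84244159e-01 -4.29278144e-02  1.75627770e+00  1.00431328e-04
  1.42581092e+00 -9.94164540e-01]
[[316.96946394 215.01202966]
 [317.05687265 199.47941789]]
262 152
```

View pics/c3.png

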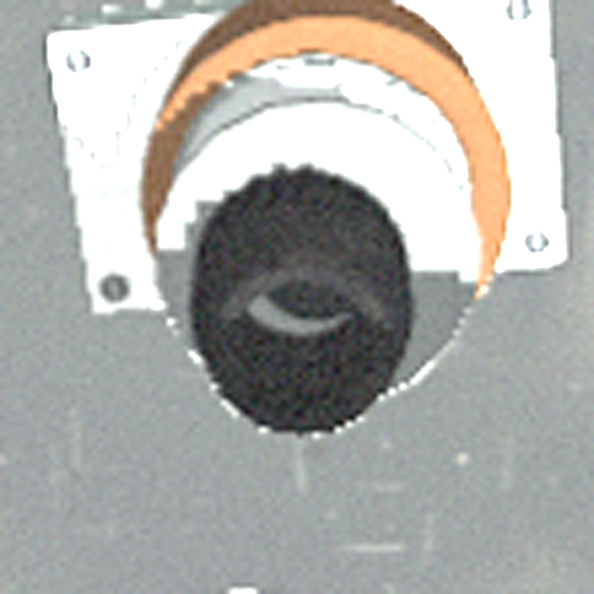

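The loupe is round in view, with its top centre near (318,212) in the wrist picture. That puts it at about (0.434, 0.3775), so I'll descend and grip.

Call:
carry_out --rows '[{"dx": -0.03,"dy": 0,"dz": -0.5,"wx": 0,"wy": 0,"wz": 0,"claw": 1},{"dx": -0.03,"dy": 0,"dz": -0.75,"wx": 0,"wy": 0,"wz": 0,"claw": 1},{"dx": -0.03,"dy": 0,"dz": -0.93,"wx": 0,"wy": 0,"wz": 0,"claw": 1},{"dx": -0.03,"dy": 0,"dz": -0.93,"wx": 0,"wy": 0,"wz": 0,"claw": 1},{"dx": -0.03,"dy": 0,"dz": -0.93,"wx": 0,"wy": 0,"wz": 0,"claw": 0.5},{"dx": -0.03,"dy": 0,"dz": -0.93,"wx": 0,"wy": 0,"wz": 0,"claw": 0.4},{"dx": -0.03,"dy": 0,"dz": -0.93,"wx": 0,"wy": 0,"wz": 0,"claw": 0.3},{"dx": -0.03,"dy": 0,"dz": -0.93,"wx": 0,"wy": 0,"wz": 0,"claw": 0.2},{"dx": -0.03,"dy": 0,"dz": -0.93,"wx": 0,"wy": 0,"wz": 0,"claw": 0.2},{"dx": -0.03,"dy": 0,"dz": -0.93,"wx": 0,"wy": 0,"wz": 0,"claw": 0.2},{"dx": -0.03,"dy": 0,"dz": -0.93,"wx": 0,"wy": 0,"wz": 0,"claw": 0.2}]'

```text
time_s: 3.25
position: [0.4344, 0.3772, 0.1101]
orientation: [0.001, -0.003, 1.0, 0.001]
force: [-0.7, 1.3, 5.1]
grip_width: 0.0399
gripper_force: 59.9
```

Gripped at 40 mm, so the fingers are on the corners of the square. I'll open, turn and try again slightly higher.

Call:
carry_out --rows '[{"dx": 0,"dy": 0,"dz": 0.04,"wx": 0,"wy": 0,"wz": 0,"claw": 0.8},{"dx": 0,"dy": 0,"dz": 0.04,"wx": 0,"wy": 0,"wz": 0,"claw": 0.8},{"dx": 0,"dy": 0,"dz": 0.04,"wx": 0,"wy": 0,"wz": 0,"claw": 0.8},{"dx": 0,"dy": 0,"dz": 0.04,"wx": 0,"wy": 0,"wz": 0.08,"claw": 0.8},{"dx": 0,"dy": 0,"dz": 0.04,"wx": 0,"wy": 0,"wz": 0.16,"claw": 0.8},{"dx": 0,"dy": 0,"dz": 0.04,"wx": 0,"wy": 0,"wz": 0.22,"claw": 0.8},{"dx": 0,"dy": 0,"dz": 0.04,"wx": 0,"wy": 0,"wz": 0.22,"claw": 0.8},{"dx": 0,"dy": 0,"dz": 0.04,"wx": 0,"wy": 0,"wz": 0.22,"claw": 0.3},{"dx": 0,"dy": 0,"dz": 0.04,"wx": 0,"wy": 0,"wz": 0.22,"claw": 0.2},{"dx": 0,"dy": 0,"dz": 0.04,"wx": 0,"wy": 0,"wz": 0.22,"claw": 0.2},{"dx": 0,"dy": 0,"dz": 0.04,"wx": 0,"wy": 0,"wz": 0.22,"claw": 0.2},{"dx": 0,"dy": 0,"dz": 0.04,"wx": 0,"wy": 0,"wz": 0.22,"claw": 0.2}]'

```text
time_s: 4.75
position: [0.4336, 0.3765, 0.1126]
orientation: [0.0, -0.231, 0.973, -0.0]
force: [-0.3, -1.3, 2.4]
grip_width: 0.0316
gripper_force: 56.0
```

Call:
carry_out --rows '[{"dx": 0,"dy": 0,"dz": 0,"wx": 0,"wy": 0,"wz": 0,"claw": 0.6},{"dx": 0,"dy": 0,"dz": 0.045,"wx": 0,"wy": 0,"wz": 0,"claw": 0.6},{"dx": 0,"dy": 0,"dz": 0.045,"wx": 0,"wy": 0,"wz": 0,"claw": 0.6},{"dx": 0,"dy": 0,"dz": 0.045,"wx": 0,"wy": 0,"wz": 0,"claw": 0.2},{"dx": 0,"dy": 0,"dz": 0.045,"wx": 0,"wy": 0,"wz": 0,"claw": 0.2},{"dx": 0,"dy": 0,"dz": 0.045,"wx": 0,"wy": 0,"wz": 0,"claw": 0.2},{"dx": 0,"dy": 0,"dz": 0.045,"wx": 0,"wy": 0,"wz": 0,"claw": 0.2},{"dx": 0,"dy": 0,"dz": 0.045,"wx": 0,"wy": 0,"wz": 0,"claw": 0.2},{"dx": 0,"dy": 0,"dz": 0.1,"wx": 0,"wy": 0,"wz": 0,"claw": 0.2},{"dx": 0,"dy": 0,"dz": 0.3,"wx": 0,"wy": 0,"wz": 0,"claw": 0.2},{"dx": 0,"dy": 0,"dz": 0.6,"wx": 0,"wy": 0,"wz": 0,"claw": 0.2},{"dx": 0,"dy": 0,"dz": 0.6,"wx": 0,"wy": 0,"wz": 0,"claw": 0.2}]'

```text
time_s: 6.25
position: [0.4353, 0.3778, 0.1765]
orientation: [0.003, -0.231, 0.973, 0.001]
force: [0.2, 0.3, 0.2]
grip_width: 0.0319
gripper_force: 56.2
```

```bash
python3 - <<'E'
from h import *
s=read_state();print(s['position'],s['grip_width'])
w=camera('wrist')[:,:,::-1];t=camera('scene')[:,:,::-1]
cv2.imwrite('pics/w3.png',np.hstack([w[100:400,150:480],cv2.resize(t[100:240,160:320],None,fx=2.5,fy=2.14)]))
E
```

```text
[0.43531386 0.37780727 0.17647476] 0.03193893175390742
```

View pics/w3.png

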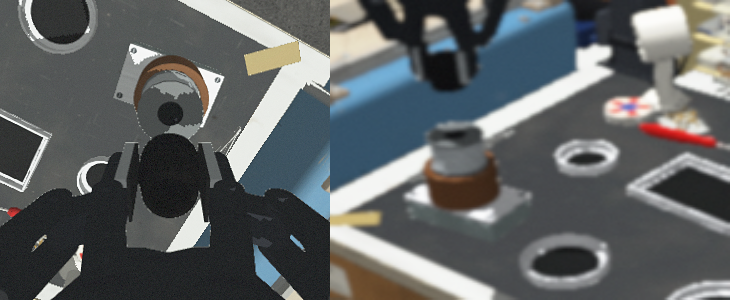

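The loupe is held upright between the fingers, with the spool, tape and box undisturbed. Moving on to the small dish.

Call:
carry_out --rows '[{"dx": 0.5,"dy": -0.07,"dz": 0,"wx": 0,"wy": 0,"wz": 0,"claw": 0.2},{"dx": 1,"dy": -0.14,"dz": 0,"wx": 0,"wy": 0,"wz": 0,"claw": 0.2},{"dx": 1,"dy": -0.14,"dz": 0,"wx": 0,"wy": 0,"wz": 0,"claw": 0.2}]'

```text
time_s: 6.72
position: [0.5352, 0.361, 0.17]
orientation: [-0.001, -0.23, 0.973, -0.001]
force: [-0.3, 0.4, -0.5]
grip_width: 0.0315
gripper_force: 56.2
```

Call:
carry_out --rows '[{"dx": 0.52,"dy": 0,"dz": 0,"wx": 0,"wy": 0,"wz": 0,"claw": 0.2},{"dx": 0.52,"dy": 0,"dz": -0.5,"wx": 0,"wy": 0,"wz": 0,"claw": 0.2},{"dx": 0.52,"dy": 0,"dz": -1,"wx": 0,"wy": 0,"wz": 0,"claw": 0.2},{"dx": 0.52,"dy": 0,"dz": -1,"wx": 0,"wy": 0,"wz": 0,"claw": 0.2},{"dx": 0.52,"dy": 0,"dz": -1,"wx": 0,"wy": 0,"wz": 0,"claw": 0.2}]'

```text
time_s: 7.35
position: [0.5855, 0.363, 0.0735]
orientation: [0.001, -0.232, 0.973, 0.0]
force: [1.1, 0.7, -0.7]
grip_width: 0.0316
gripper_force: 56.4
```

```bash
python3 - <<'E'
from h import *
s=read_state();print(s['position'],s['force'])
w=camera('wrist')[:,:,::-1];t=camera('top')[:,:,::-1]
print(pix('wrist',[[.588,.364,.012]],s),pix('wrist',[[*s['position'][:2],s['position'][2]-.009+.036]],s))
cv2.imwrite('pics/w4.png',w)
cv2.imwrite('pics/w4v.png',np.hstack([w[100:400,150:480],cv2.resize(t[130:250,160:320],None,fx=2.5,fy=2.5)]))
E
```

```text
[0.58552858 0.36302818 0.07354969] [ 1.05474262  0.68915037 -0.69310595]
[[317.40676472 219.2286031 ]] [[317.57188286 286.85987789]]
```

View pics/w4v.png

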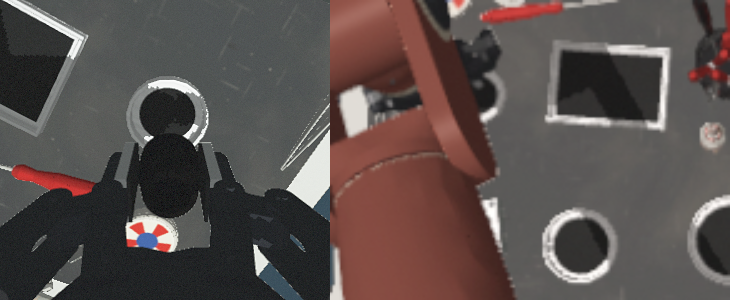

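The small dish sits directly beneath the loupe, centred near (168,113) in the crop. Lowering.

Call:
carry_out --rows '[{"dx": 0.02,"dy": 0.01,"dz": -0.3,"wx": 0,"wy": 0,"wz": 0,"claw": 0.2},{"dx": 0.02,"dy": 0.01,"dz": -0.48,"wx": 0,"wy": 0,"wz": 0,"claw": 0.2},{"dx": 0.02,"dy": 0.01,"dz": -0.56,"wx": 0,"wy": 0,"wz": 0,"claw": 0.2},{"dx": 0.02,"dy": 0.01,"dz": -0.6,"wx": 0,"wy": 0,"wz": 0,"claw": 0.2},{"dx": 0.02,"dy": 0.01,"dz": -0.6,"wx": 0,"wy": 0,"wz": 0,"claw": 0.2},{"dx": 0.02,"dy": 0.01,"dz": -0.6,"wx": 0,"wy": 0,"wz": 0,"claw": 0.2}]'

```text
time_s: 8.2
position: [0.5881, 0.3638, 0.0132]
orientation: [0.001, -0.231, 0.973, 0.0]
force: [-0.5, -0.7, -0.4]
grip_width: 0.0316
gripper_force: 56.4
```

Call:
carry_out --rows '[{"dz": -0.01,"claw": 0.2},{"dz": -0.02,"claw": 0.2},{"dz": -0.02,"claw": 0.2}]'

```text
schema error: expected keys dx, dy, dz, wx, wy, wz, claw
```

Call:
carry_out --rows '[{"dx": 0,"dy": 0,"dz": -0.01,"wx": 0,"wy": 0,"wz": 0,"claw": 0.2},{"dx": 0,"dy": 0,"dz": -0.02,"wx": 0,"wy": 0,"wz": 0,"claw": 0.2},{"dx": 0,"dy": 0,"dz": -0.02,"wx": 0,"wy": 0,"wz": 0,"claw": 0.2}]'

```text
time_s: 8.57
position: [0.5879, 0.3637, 0.0116]
orientation: [0.0, -0.231, 0.973, 0.0]
force: [-2.2, -1.9, 5.7]
grip_width: 0.0315
gripper_force: 57.1
```

Contact felt at 5.7 N, so I'll open and rise.

Call:
carry_out --rows '[{"dx": 0,"dy": 0,"dz": 0,"wx": 0,"wy": 0,"wz": 0,"claw": 0.6},{"dx": 0,"dy": 0,"dz": 0,"wx": 0,"wy": 0,"wz": 0,"claw": 0.7},{"dx": 0,"dy": 0,"dz": 0,"wx": 0,"wy": 0,"wz": 0,"claw": 0.7},{"dx": 0,"dy": 0,"dz": 0.3,"wx": 0,"wy": 0,"wz": 0,"claw": 0.7},{"dx": 0,"dy": 0,"dz": 0.6,"wx": 0,"wy": 0,"wz": 0,"claw": 1},{"dx": 0,"dy": 0,"dz": 1,"wx": 0,"wy": 0,"wz": 0,"claw": 1},{"dx": 0,"dy": 0,"dz": 1,"wx": 0,"wy": 0,"wz": 0,"claw": 1}]'

```text
time_s: 9.45
position: [0.5902, 0.3648, 0.1154]
orientation: [0.004, -0.231, 0.973, 0.001]
force: [0.9, -0.3, -0.3]
grip_width: 0.0856
gripper_force: 0.0
```

Call:
carry_out --rows '[{"dx": -0.3,"dy": 0,"dz": 0.5,"wx": 0,"wy": 0,"wz": -0.09,"claw": 1},{"dx": -0.9,"dy": 0,"dz": 1,"wx": 0,"wy": 0,"wz": -0.18,"claw": 1},{"dx": -1,"dy": 0.05,"dz": 1,"wx": 0,"wy": 0,"wz": -0.22,"claw": 1},{"dx": -1,"dy": 0.05,"dz": 1,"wx": 0,"wy": 0,"wz": -0.22,"claw": 1}]'

```text
time_s: 9.95
position: [0.4866, 0.369, 0.2107]
orientation: [0.001, -0.004, 1.0, 0.0]
force: [-0.8, -0.0, 0.4]
grip_width: 0.0857
gripper_force: 0.0
```

Call:
carry_out --rows '[{"dx": -0.53,"dy": 0.08,"dz": 0,"wx": 0,"wy": 0,"wz": 0,"claw": 1},{"dx": -0.53,"dy": 0.08,"dz": -0.2,"wx": 0,"wy": 0,"wz": 0,"claw": 1},{"dx": -0.53,"dy": 0.08,"dz": -0.2,"wx": 0,"wy": 0,"wz": 0,"claw": 1},{"dx": -0.53,"dy": 0.08,"dz": -0.2,"wx": 0,"wy": 0,"wz": 0,"claw": 1}]'

```text
time_s: 10.45
position: [0.4353, 0.376, 0.1894]
orientation: [-0.001, -0.003, 1.0, -0.001]
force: [-0.8, -0.6, 0.2]
grip_width: 0.0856
gripper_force: 0.0
```

```bash
python3 - <<'E'
from h import *
s=read_state();print(s['position'],s['force'],s['joints'])
w=camera('wrist')[:,:,::-1];t=camera('top')[:,:,::-1]
cv2.imwrite('pics/w5.png',w)
u,v=pix('wrist',[.436,.3785,.108],s)[0].astype(int);print(u,v)
cv2.imwrite('pics/w5v.png',np.hstack([cv2.resize(w[100:320,200:420],(440,440)),cv2.resize(t[150:260,180:265],(340,440))]))
E
```

```text
[0.43529802 0.37602237 0.18939592] [-0.78408451 -0.62013775  0.1596109 ] [ 5.83256293e-01 -3.48482569e-02  1.77178451e+00 -2.97904572e-04
  1.40606952e+00 -9.92925804e-01]
321 207
```

View pics/w5v.png

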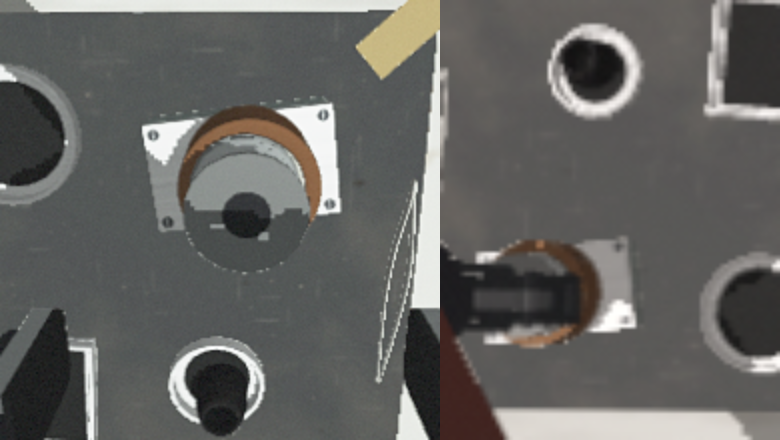

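The loupe stands in the small dish. The spool top is centred near wrist (323,206), giving about (0.4355, 0.380). Descending to grip the spool.

Call:
carry_out --rows '[{"dx": 0,"dy": 0.04,"dz": -0.3,"wx": 0,"wy": 0,"wz": 0,"claw": 1},{"dx": 0,"dy": 0.04,"dz": -0.6,"wx": 0,"wy": 0,"wz": 0,"claw": 1},{"dx": 0,"dy": 0.04,"dz": -0.9,"wx": 0,"wy": 0,"wz": 0,"claw": 1},{"dx": 0,"dy": 0.04,"dz": -1,"wx": 0,"wy": 0,"wz": 0,"claw": 1},{"dx": 0,"dy": 0.04,"dz": -1,"wx": 0,"wy": 0,"wz": 0,"claw": 1}]'

```text
time_s: 11.18
position: [0.4347, 0.3804, 0.0903]
orientation: [-0.0, -0.003, 1.0, -0.0]
force: [0.4, 0.8, 0.1]
grip_width: 0.0852
gripper_force: 0.0
```

Call:
carry_out --rows '[{"dx": 0,"dy": 0,"dz": -0.11,"wx": 0,"wy": 0,"wz": 0,"claw": 1},{"dx": 0,"dy": 0,"dz": -0.11,"wx": 0,"wy": 0,"wz": 0,"claw": 1},{"dx": 0,"dy": 0,"dz": -0.11,"wx": 0,"wy": 0,"wz": 0,"claw": 0.6},{"dx": 0,"dy": 0,"dz": -0.11,"wx": 0,"wy": 0,"wz": 0,"claw": 0.5},{"dx": 0,"dy": 0,"dz": -0.11,"wx": 0,"wy": 0,"wz": 0,"claw": 0.45},{"dx": 0,"dy": 0,"dz": -0.11,"wx": 0,"wy": 0,"wz": 0,"claw": 0.45},{"dx": 0,"dy": 0,"dz": -0.11,"wx": 0,"wy": 0,"wz": 0,"claw": 0.45}]'

```text
time_s: 12.05
position: [0.435, 0.3809, 0.0802]
orientation: [0.001, -0.003, 1.0, 0.0]
force: [-1.3, 0.4, 4.8]
grip_width: 0.0504
gripper_force: 62.0
```

Call:
carry_out --rows '[{"dx": 0,"dy": 0,"dz": 0,"wx": 0,"wy": 0,"wz": 0,"claw": 0.35},{"dx": 0,"dy": 0,"dz": 0.1,"wx": 0,"wy": 0,"wz": 0,"claw": 0.35},{"dx": 0,"dy": 0,"dz": 0.3,"wx": 0,"wy": 0,"wz": 0,"claw": 0.35},{"dx": 0,"dy": 0,"dz": 0.6,"wx": 0,"wy": 0,"wz": 0,"claw": 0.35},{"dx": -0.05,"dy": -0.4,"dz": 0.6,"wx": 0,"wy": 0,"wz": 0,"claw": 0.35},{"dx": -0.1,"dy": -0.9,"dz": 0.6,"wx": 0,"wy": 0,"wz": 0,"claw": 0.35},{"dx": -0.1,"dy": -1,"dz": 0.6,"wx": 0,"wy": 0,"wz": 0,"claw": 0.35}]'

```text
time_s: 12.92
position: [0.4241, 0.2786, 0.1399]
orientation: [0.0, -0.002, 1.0, -0.0]
force: [0.2, -0.4, -1.5]
grip_width: 0.0506
gripper_force: 62.9
```

Call:
carry_out --rows '[{"dx": 0,"dy": -0.34,"dz": 0,"wx": 0,"wy": 0,"wz": 0,"claw": 0.35},{"dx": 0,"dy": -0.34,"dz": -0.4,"wx": 0,"wy": 0,"wz": 0,"claw": 0.35},{"dx": 0,"dy": -0.34,"dz": -0.8,"wx": 0,"wy": 0,"wz": 0,"claw": 0.35},{"dx": 0,"dy": -0.34,"dz": -0.8,"wx": 0,"wy": 0,"wz": 0,"claw": 0.35},{"dx": 0,"dy": -0.34,"dz": -0.8,"wx": 0,"wy": 0,"wz": 0,"claw": 0.35}]'

```text
time_s: 13.55
position: [0.4256, 0.2472, 0.061]
orientation: [0.001, -0.003, 1.0, 0.0]
force: [0.5, 0.1, -0.6]
grip_width: 0.0501
gripper_force: 63.1
```

```bash
python3 - <<'E'
from h import *
s=read_state();p=s['position'];print(p,s['force'],s['grip_width'])
w=camera('wrist')[:,:,::-1];t=camera('top')[:,:,::-1]
print(pix('wrist',[[.4258,.2468,.012],[*p[:2],p[2]-.01+.038]],s)-[200,100])
hsv=cv2.cvtColor(t,cv2.COLOR_BGR2HSV)
cv2.imwrite('pics/w6v.png',np.hstack([w[100:400,200:440],cv2.resize(t[150:260,180:300],(320,300))]))
E
```

```text
[0.42558291 0.24724077 0.06104873] [ 0.45399998  0.06606599 -0.55953262] 0.05009631397129069
[[117.30623729 122.65445338]
 [118.03070112 188.18791284]]
```

View pics/w6v.png

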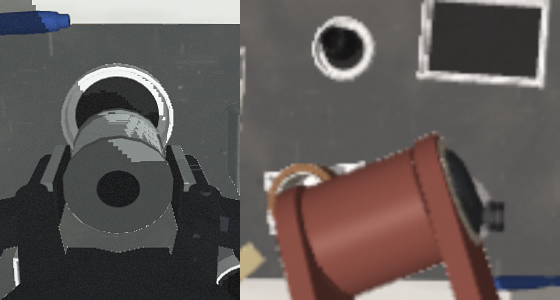

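The spool (centre 118,188) is lined up over the middle dish (117,122), as predicted. Lowering.

Call:
carry_out --rows '[{"dx": 0,"dy": 0,"dz": -0.25,"wx": 0,"wy": 0,"wz": 0,"claw": 0.35},{"dx": 0,"dy": 0,"dz": -0.4,"wx": 0,"wy": 0,"wz": 0,"claw": 0.35},{"dx": 0,"dy": 0,"dz": -0.46,"wx": 0,"wy": 0,"wz": 0,"claw": 0.35},{"dx": 0,"dy": 0,"dz": -0.48,"wx": 0,"wy": 0,"wz": 0,"claw": 0.35},{"dx": 0,"dy": 0,"dz": -0.48,"wx": 0,"wy": 0,"wz": 0,"claw": 0.35},{"dx": 0,"dy": 0,"dz": -0.48,"wx": 0,"wy": 0,"wz": 0,"claw": 0.35}]'

```text
time_s: 14.4
position: [0.425, 0.2468, 0.0126]
orientation: [0.0, -0.003, 1.0, 0.0]
force: [-2.8, -1.7, 6.3]
grip_width: 0.0506
gripper_force: 63.4
```

Call:
carry_out --rows '[{"dx": 0,"dy": 0,"dz": 0,"wx": 0,"wy": 0,"wz": 0,"claw": 0.8},{"dx": 0,"dy": 0,"dz": 0,"wx": 0,"wy": 0,"wz": 0,"claw": 0.9},{"dx": 0,"dy": 0,"dz": 0,"wx": 0,"wy": 0,"wz": 0,"claw": 1},{"dx": 0,"dy": 0,"dz": 0.3,"wx": 0,"wy": 0,"wz": 0,"claw": 1},{"dx": 0,"dy": 0,"dz": 0.7,"wx": 0,"wy": 0,"wz": 0,"claw": 1},{"dx": 0,"dy": 0,"dz": 1,"wx": 0,"wy": 0,"wz": 0,"claw": 1},{"dx": 0,"dy": 0,"dz": 1,"wx": 0,"wy": 0,"wz": 0,"claw": 1}]'

```text
time_s: 15.28
position: [0.4266, 0.2473, 0.1143]
orientation: [0.003, -0.003, 1.0, 0.001]
force: [-0.3, 0.3, 0.1]
grip_width: 0.0855
gripper_force: 0.0
```

Call:
carry_out --rows '[{"dx": 0.1,"dy": 0.4,"dz": 0.4,"wx": 0,"wy": 0,"wz": 0,"claw": 1},{"dx": 0.1,"dy": 0.9,"dz": 0.4,"wx": 0,"wy": 0,"wz": 0,"claw": 1},{"dx": 0.1,"dy": 1,"dz": 0.4,"wx": 0,"wy": 0,"wz": 0,"claw": 1}]'

```text
time_s: 15.65
position: [0.4338, 0.3482, 0.15]
orientation: [-0.001, -0.004, 1.0, -0.0]
force: [0.4, -0.2, -0.7]
grip_width: 0.0856
gripper_force: 0.0
```

Call:
carry_out --rows '[{"dx": 0,"dy": 0.33,"dz": 0,"wx": 0,"wy": 0,"wz": 0,"claw": 1},{"dx": 0,"dy": 0.33,"dz": 0,"wx": 0,"wy": 0,"wz": 0,"claw": 1},{"dx": 0,"dy": 0.33,"dz": 0,"wx": 0,"wy": 0,"wz": 0,"claw": 1},{"dx": 0,"dy": 0.33,"dz": 0,"wx": 0,"wy": 0,"wz": 0,"claw": 1}]'

```text
time_s: 16.15
position: [0.4343, 0.3784, 0.1506]
orientation: [-0.0, -0.003, 1.0, -0.0]
force: [0.3, 0.6, -0.1]
grip_width: 0.0855
gripper_force: 0.0
```

```bash
python3 - <<'E'
from h import *
s=read_state();p=s['position'];print(p)
w=camera('wrist')[:,:,::-1];cv2.imwrite('pics/w7.png',w);hsv=cv2.cvtColor(w,cv2.COLOR_BGR2HSV)
b=cv2.inRange(hsv,(3,90,40),(20,255,255))
n,l,st,_=cv2.connectedComponentsWithStats(b);k=1+np.argmax(st[1:,4]);print(st[k])
c=max(cv2.findContours((l==k).astype('uint8'),0,2)[0],key=cv2.contourArea).reshape(-1,2)
for z in(.07,.05):
  q=ray('wrist',c,z,s).astype('float32');print(cv2.minEnclosingCircle(q),q.min(0),q.max(0))
u,v=pix('wrist',[.436,.38,.07],s)[0].astype(int);print(u,v)
cv2.imwrite('pics/w7v.png',cv2.resize(w[100:280,120:400],(800,514)))
E
```

```text
[0.43434388 0.37839641 0.15063189]
[ 282  161   82   86 2382]
((0.43301016092300415, 0.3820990324020386), 0.03684709966182709) [0.39653277 0.34908327] [0.4690888 0.4149655]
((0.44011953473091125, 0.382454514503479), 0.04014075919985771) [0.40037286 0.34647956] [0.47943193 0.41826674]
320 209
```

View pics/w7v.png

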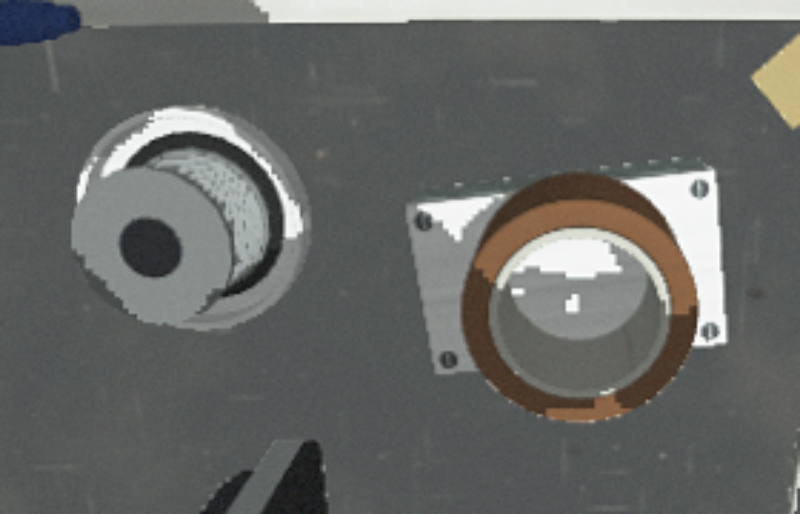

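The spool stands in its dish. The tape's top ring is centred at about wrist (323,208), giving (0.4355, 0.382). Descending.

Call:
carry_out --rows '[{"dx": 0.01,"dy": 0.04,"dz": 0,"wx": 0,"wy": 0,"wz": 0,"claw": 1},{"dx": 0.01,"dy": 0.04,"dz": -0.4,"wx": 0,"wy": 0,"wz": 0,"claw": 1},{"dx": 0.01,"dy": 0.04,"dz": -0.7,"wx": 0,"wy": 0,"wz": 0,"claw": 1},{"dx": 0.01,"dy": 0.04,"dz": -0.7,"wx": 0,"wy": 0,"wz": 0,"claw": 1},{"dx": 0.01,"dy": 0.04,"dz": -0.85,"wx": 0,"wy": 0,"wz": 0,"claw": 1},{"dx": 0.01,"dy": 0.04,"dz": -1,"wx": 0,"wy": 0,"wz": 0,"claw": 1},{"dx": 0.01,"dy": 0.04,"dz": -1,"wx": 0,"wy": 0,"wz": 0,"claw": 1}]'

```text
time_s: 17.08
position: [0.4346, 0.383, 0.0499]
orientation: [-0.001, -0.003, 1.0, -0.001]
force: [0.1, 0.0, -0.8]
grip_width: 0.0853
gripper_force: 0.0
```

Call:
carry_out --rows '[{"dx": 0,"dy": 0,"dz": -0.15,"wx": 0,"wy": 0,"wz": 0,"claw": 1},{"dx": 0,"dy": 0,"dz": -0.15,"wx": 0,"wy": 0,"wz": 0,"claw": 1},{"dx": 0,"dy": 0,"dz": -0.15,"wx": 0,"wy": 0,"wz": 0,"claw": 0.8},{"dx": 0,"dy": 0,"dz": -0.15,"wx": 0,"wy": 0,"wz": 0,"claw": 0.65},{"dx": 0,"dy": 0,"dz": -0.15,"wx": 0,"wy": 0,"wz": 0,"claw": 0.55},{"dx": 0,"dy": 0,"dz": -0.15,"wx": 0,"wy": 0,"wz": 0,"claw": 0.55},{"dx": 0,"dy": 0,"dz": -0.15,"wx": 0,"wy": 0,"wz": 0,"claw": 0.55}]'

```text
time_s: 17.95
position: [0.436, 0.3839, 0.037]
orientation: [0.001, -0.003, 1.0, 0.0]
force: [0.4, 0.3, 4.0]
grip_width: 0.0665
gripper_force: 67.2
```

Call:
carry_out --rows '[{"dx": 0,"dy": 0,"dz": 0,"wx": 0,"wy": 0,"wz": 0,"claw": 0.5},{"dx": 0,"dy": 0,"dz": 0.1,"wx": 0,"wy": 0,"wz": 0,"claw": 0.5},{"dx": 0,"dy": 0,"dz": 0.4,"wx": 0,"wy": 0,"wz": 0,"claw": 0.5},{"dx": 0,"dy": 0,"dz": 0.8,"wx": 0,"wy": 0,"wz": 0,"claw": 0.5},{"dx": 0,"dy": -0.4,"dz": 0.9,"wx": 0,"wy": 0,"wz": 0,"claw": 0.5},{"dx": 0,"dy": -0.9,"dz": 0.9,"wx": 0,"wy": 0,"wz": 0,"claw": 0.5},{"dx": 0,"dy": -1,"dz": 0.9,"wx": 0,"wy": 0,"wz": 0,"claw": 0.5}]'

```text
time_s: 18.82
position: [0.4346, 0.2813, 0.1257]
orientation: [-0.001, -0.002, 1.0, -0.0]
force: [0.4, 0.7, -1.2]
grip_width: 0.066
gripper_force: 67.2
```

Call:
carry_out --rows '[{"dx": 0,"dy": -0.5,"dz": 0,"wx": 0,"wy": 0,"wz": 0,"claw": 0.5},{"dx": 0,"dy": -1,"dz": 0,"wx": 0,"wy": 0,"wz": 0,"claw": 0.5},{"dx": 0,"dy": -1,"dz": 0,"wx": 0,"wy": 0,"wz": 0,"claw": 0.5}]'

```text
time_s: 19.2
position: [0.435, 0.1816, 0.1257]
orientation: [-0.001, -0.001, 1.0, -0.0]
force: [-1.1, -0.4, -0.6]
grip_width: 0.066
gripper_force: 67.4
```

Call:
carry_out --rows '[{"dx": -0.03,"dy": -0.5,"dz": 0,"wx": 0,"wy": 0,"wz": 0,"claw": 0.5},{"dx": -0.03,"dy": -0.99,"dz": 0,"wx": 0,"wy": 0,"wz": 0,"claw": 0.5},{"dx": -0.03,"dy": -0.99,"dz": -0.3,"wx": 0,"wy": 0,"wz": 0,"claw": 0.5},{"dx": -0.03,"dy": -0.99,"dz": -0.6,"wx": 0,"wy": 0,"wz": 0,"claw": 0.5},{"dx": -0.03,"dy": -0.99,"dz": -0.6,"wx": 0,"wy": 0,"wz": 0,"claw": 0.5},{"dx": -0.03,"dy": -0.99,"dz": -0.6,"wx": 0,"wy": 0,"wz": 0,"claw": 0.5}]'

```text
time_s: 19.95
position: [0.4331, 0.0852, 0.0672]
orientation: [0.0, -0.004, 1.0, 0.0]
force: [0.7, -0.1, -0.3]
grip_width: 0.0667
gripper_force: 67.6
```

```bash
python3 - <<'E'
from h import *
s=read_state();p=s['position'];print(p,s['force'],s['grip_width'])
w=camera('wrist')[:,:,::-1]
print(pix('wrist',[[.4325,.0838,.012],[*p[:2],p[2]+.034]],s)-[180,100])
cv2.imwrite('pics/w8v.png',w[100:400,180:460])
E
```

```text
[0.43309672 0.08518335 0.06721237] [ 0.69012549 -0.06689932 -0.30970526] 0.06669845415079684
[[136.0746226  118.35612243]
 [137.98992734 196.31916437]]
```

View pics/w8v.png

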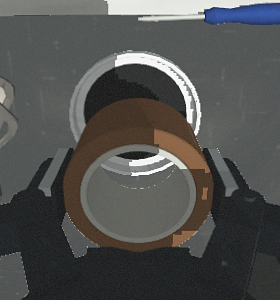

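The tape (centre about 138,196) is over the large dish (136,118), matching the prediction. Lowering.

Call:
carry_out --rows '[{"dx": 0,"dy": -0.01,"dz": -0.25,"wx": 0,"wy": 0,"wz": 0,"claw": 0.5},{"dx": 0,"dy": -0.01,"dz": -0.45,"wx": 0,"wy": 0,"wz": 0,"claw": 0.5},{"dx": 0,"dy": -0.01,"dz": -0.54,"wx": 0,"wy": 0,"wz": 0,"claw": 0.5},{"dx": 0,"dy": -0.01,"dz": -0.57,"wx": 0,"wy": 0,"wz": 0,"claw": 0.5},{"dx": 0,"dy": -0.01,"dz": -0.58,"wx": 0,"wy": 0,"wz": 0,"claw": 0.5},{"dx": 0,"dy": -0.01,"dz": -0.58,"wx": 0,"wy": 0,"wz": 0,"claw": 0.5}]'

```text
time_s: 20.75
position: [0.4331, 0.0835, 0.009]
orientation: [0.001, -0.003, 1.0, 0.0]
force: [-0.6, -1.1, -0.8]
grip_width: 0.0663
gripper_force: 67.5
```

Call:
carry_out --rows '[{"dx": 0,"dy": 0,"dz": -0.01,"wx": 0,"wy": 0,"wz": 0,"claw": 0.5},{"dx": 0,"dy": 0,"dz": -0.02,"wx": 0,"wy": 0,"wz": 0,"claw": 0.5},{"dx": 0,"dy": 0,"dz": -0.02,"wx": 0,"wy": 0,"wz": 0,"claw": 0.5}]'

```text
time_s: 21.12
position: [0.4332, 0.0835, 0.0089]
orientation: [-0.0, -0.003, 1.0, -0.0]
force: [-9.0, -0.4, 16.2]
grip_width: 0.0663
gripper_force: 69.5
```

Call:
carry_out --rows '[{"dx": 0,"dy": 0,"dz": 0,"wx": 0,"wy": 0,"wz": 0,"claw": 1},{"dx": 0,"dy": 0,"dz": 0,"wx": 0,"wy": 0,"wz": 0,"claw": 1},{"dx": 0,"dy": 0,"dz": 0,"wx": 0,"wy": 0,"wz": 0,"claw": 1},{"dx": 0,"dy": 0,"dz": 0.2,"wx": 0,"wy": 0,"wz": 0,"claw": 1},{"dx": 0,"dy": 0,"dz": 0.5,"wx": 0,"wy": 0,"wz": 0,"claw": 1},{"dx": 0,"dy": 0,"dz": 1,"wx": 0,"wy": 0,"wz": 0,"claw": 1},{"dx": 0,"dy": 0,"dz": 1,"wx": 0,"wy": 0,"wz": 0,"claw": 1}]'

```text
time_s: 22.0
position: [0.4358, 0.0836, 0.111]
orientation: [0.005, -0.003, 1.0, 0.0]
force: [-0.2, -0.3, 1.0]
grip_width: 0.0857
gripper_force: 0.0
```

Call:
carry_out --rows '[{"dx": 0,"dy": 0.4,"dz": 0.5,"wx": 0,"wy": 0,"wz": 0.08,"claw": 1},{"dx": 0,"dy": 0.8,"dz": 1,"wx": 0,"wy": 0,"wz": 0.16,"claw": 1},{"dx": 0,"dy": 1,"dz": 1,"wx": 0,"wy": 0,"wz": 0.24,"claw": 1},{"dx": 0,"dy": 1,"dz": 1,"wx": 0,"wy": 0,"wz": 0.24,"claw": 1}]'

```text
time_s: 22.5
position: [0.4322, 0.1844, 0.2058]
orientation: [-0.0, -0.252, 0.968, -0.0]
force: [-0.4, -0.2, -0.9]
grip_width: 0.0853
gripper_force: 0.0
```

Call:
carry_out --rows '[{"dx": 0,"dy": 0.3,"dz": 0,"wx": 0,"wy": 0,"wz": 0.08,"claw": 1},{"dx": 0,"dy": 0.7,"dz": 0,"wx": 0,"wy": 0,"wz": 0.16,"claw": 1},{"dx": 0,"dy": 1,"dz": 0,"wx": 0,"wy": 0,"wz": 0.24,"claw": 1},{"dx": 0,"dy": 1,"dz": 0,"wx": 0,"wy": 0,"wz": 0.32,"claw": 1},{"dx": 0,"dy": 1,"dz": 0,"wx": 0,"wy": 0,"wz": 0.32,"claw": 1}]'

```text
time_s: 23.12
position: [0.4318, 0.2825, 0.2042]
orientation: [-0.002, -0.554, 0.832, 0.0]
force: [-0.0, 0.4, 0.4]
grip_width: 0.0858
gripper_force: 0.0
```

Call:
carry_out --rows '[{"dx": 0.04,"dy": 0.3,"dz": 0,"wx": 0,"wy": 0,"wz": 0.08,"claw": 1},{"dx": 0.04,"dy": 0.7,"dz": 0,"wx": 0,"wy": 0,"wz": 0.16,"claw": 1},{"dx": 0.04,"dy": 0.95,"dz": -0.4,"wx": 0,"wy": 0,"wz": 0.24,"claw": 1},{"dx": 0.04,"dy": 0.95,"dz": -0.5,"wx": 0,"wy": 0,"wz": 0.253,"claw": 1},{"dx": 0.04,"dy": 0.95,"dz": -0.5,"wx": 0,"wy": 0,"wz": 0.253,"claw": 1},{"dx": 0.04,"dy": 0.95,"dz": -0.5,"wx": 0,"wy": 0,"wz": 0.253,"claw": 1}]'

```text
time_s: 23.88
position: [0.4373, 0.3778, 0.1576]
orientation: [-0.001, 0.753, -0.658, 0.0]
force: [-0.1, -0.8, 0.6]
grip_width: 0.0857
gripper_force: 0.0
```

```bash
python3 - <<'E'
from h import *
s=read_state();p=s['position'];print(p,s['orientation'],s['joints'])
q=s['orientation'];print('tool y',R.from_quat([q[1],q[2],q[3],q[0]]).as_matrix()[:2,1])
w=camera('wrist')[:,:,::-1];t=camera('scene')[:,:,::-1];cv2.imwrite('pics/w9.png',w)
print(pix('wrist',[[.4385,.380,.03]],s))
cv2.imwrite('pics/w9v.png',np.hstack([cv2.resize(w[100:320,180:460],None,fx=1.5,fy=1.5),cv2.resize(t[120:300,180:380],None,fx=1.83,fy=1.8334)[:330]]))
E
```

```text
[0.43731071 0.3778257  0.15758436] [-8.05052151e-04  7.53101828e-01 -6.57903388e-01  3.45641090e-04] [ 5.83921621e-01 -3.11615044e-03  1.79534480e+00 -2.44852810e-04
  1.34762813e+00 -2.69234991e+00]
tool y [-0.99093593 -0.13432497]
[[316.04046567 192.27339527]]
```

View pics/w9v.png

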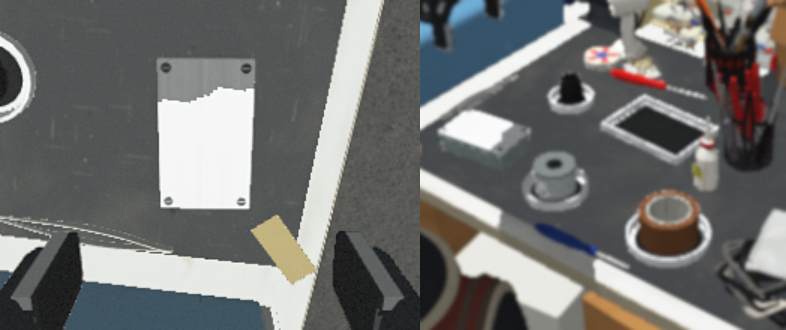

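The box lies straight between the finger directions, with its centre at about wrist (317,189). The scene crop shows the loupe, spool and tape standing in their dishes. Descending on the box.

Call:
carry_out --rows '[{"dx": 0,"dy": -0.01,"dz": -0.5,"wx": 0,"wy": 0,"wz": 0,"claw": 1},{"dx": 0,"dy": -0.01,"dz": -1,"wx": 0,"wy": 0,"wz": 0,"claw": 1},{"dx": 0,"dy": -0.01,"dz": -1,"wx": 0,"wy": 0,"wz": 0,"claw": 1},{"dx": 0,"dy": -0.01,"dz": -1,"wx": 0,"wy": 0,"wz": 0,"claw": 1}]'

```text
time_s: 24.48
position: [0.4379, 0.3782, 0.0588]
orientation: [-0.002, 0.754, -0.657, 0.0]
force: [-0.8, -0.3, 0.4]
grip_width: 0.0853
gripper_force: 0.0
```

Call:
carry_out --rows '[{"dx": 0,"dy": 0,"dz": -0.25,"wx": 0,"wy": 0,"wz": 0,"claw": 1},{"dx": 0,"dy": 0,"dz": -0.45,"wx": 0,"wy": 0,"wz": 0,"claw": 1},{"dx": 0,"dy": 0,"dz": -0.52,"wx": 0,"wy": 0,"wz": 0,"claw": 1},{"dx": 0,"dy": 0,"dz": -0.52,"wx": 0,"wy": 0,"wz": 0,"claw": 0.8},{"dx": 0,"dy": 0,"dz": -0.52,"wx": 0,"wy": 0,"wz": 0,"claw": 0.6},{"dx": 0,"dy": 0,"dz": -0.52,"wx": 0,"wy": 0,"wz": 0,"claw": 0.5},{"dx": 0,"dy": 0,"dz": -0.52,"wx": 0,"wy": 0,"wz": 0,"claw": 0.4},{"dx": 0,"dy": 0,"dz": -0.52,"wx": 0,"wy": 0,"wz": 0,"claw": 0.4}]'

```text
time_s: 25.48
position: [0.4375, 0.3782, 0.0057]
orientation: [-0.001, 0.754, -0.657, 0.0]
force: [0.6, 0.6, 6.0]
grip_width: 0.0588
gripper_force: 67.9
```

Call:
carry_out --rows '[{"dx": 0,"dy": 0,"dz": 0.1,"wx": 0,"wy": 0,"wz": 0,"claw": 0.4},{"dx": 0,"dy": 0,"dz": 0.3,"wx": 0,"wy": 0,"wz": 0,"claw": 0.4},{"dx": 0,"dy": 0,"dz": 0.6,"wx": 0,"wy": 0,"wz": 0,"claw": 0.4},{"dx": 0,"dy": 0,"dz": 0.9,"wx": 0,"wy": 0,"wz": 0,"claw": 0.4},{"dx": 0.3,"dy": -0.3,"dz": 0.9,"wx": 0,"wy": 0,"wz": -0.04,"claw": 0.4},{"dx": 0.6,"dy": -0.6,"dz": 0.9,"wx": 0,"wy": 0,"wz": -0.08,"claw": 0.4},{"dx": 0.9,"dy": -0.9,"dz": 0.9,"wx": 0,"wy": 0,"wz": -0.093,"claw": 0.4},{"dx": 0.9,"dy": -0.9,"dz": 0.9,"wx": 0,"wy": 0,"wz": -0.093,"claw": 0.4}]'

```text
time_s: 26.48
position: [0.5282, 0.2857, 0.0954]
orientation: [0.0, -0.685, 0.728, -0.0]
force: [-0.8, -0.1, -1.9]
grip_width: 0.0589
gripper_force: 67.0
```

Call:
carry_out --rows '[{"dx": 0.35,"dy": -0.35,"dz": 0,"wx": 0,"wy": 0,"wz": 0,"claw": 0.4},{"dx": 0.71,"dy": -0.67,"dz": 0,"wx": 0,"wy": 0,"wz": 0,"claw": 0.4},{"dx": 0.71,"dy": -0.67,"dz": -0.2,"wx": 0,"wy": 0,"wz": 0,"claw": 0.4},{"dx": 0.71,"dy": -0.67,"dz": -0.4,"wx": 0,"wy": 0,"wz": 0,"claw": 0.4},{"dx": 0.71,"dy": -0.67,"dz": -0.4,"wx": 0,"wy": 0,"wz": 0,"claw": 0.4},{"dx": 0.71,"dy": -0.67,"dz": -0.4,"wx": 0,"wy": 0,"wz": 0,"claw": 0.4}]'

```text
time_s: 27.22
position: [0.5966, 0.2214, 0.0541]
orientation: [-0.0, -0.687, 0.726, 0.0]
force: [0.6, -0.2, -1.7]
grip_width: 0.0589
gripper_force: 66.9
```

```bash
python3 - <<'E'
from h import *
s=read_state();p=s['position'];print(p,s['force'],s['grip_width'])
q=s['orientation'];print('tool y',R.from_quat([q[1],q[2],q[3],q[0]]).as_matrix()[:2,1])
w=camera('wrist')[:,:,::-1];cv2.imwrite('pics/w10.png',w)
print(pix('wrist',[[.599,.22,.012],[*p[:2],p[2]+.025]],s)-[160,60])
cv2.imwrite('pics/w10v.png',cv2.resize(w[60:400,160:480],None,fx=1.6,fy=1.6))
E
```

```text
[0.5965997  0.22137445 0.05405363] [ 0.59998873 -0.18393764 -1.6672634 ] 0.058854926841319447
tool y [-0.99847611  0.0551806 ]
[[153.54339617 164.55586207]
 [156.99798841 223.77541338]]
```

View pics/w10v.png

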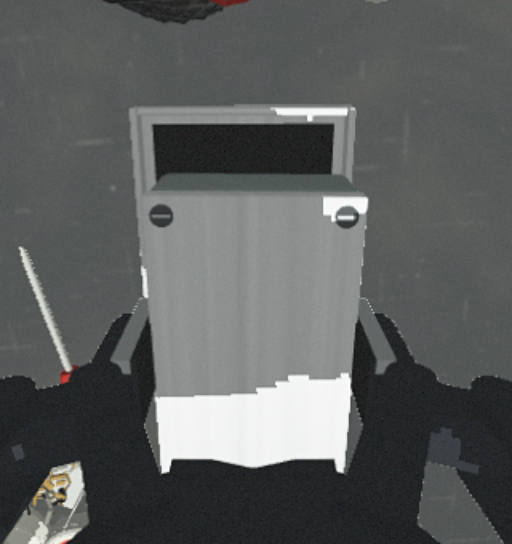

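Box and tray are parallel, with tray edges at 131–355 and box edges at about 150–365 in the crop. The tray centre is about 3 mm farther in +x, so I'll correct and lower.

Call:
carry_out --rows '[{"dx": 0.035,"dy": 0,"dz": -0.1,"wx": 0,"wy": 0,"wz": 0,"claw": 0.4},{"dx": 0.035,"dy": 0,"dz": -0.25,"wx": 0,"wy": 0,"wz": 0,"claw": 0.4},{"dx": 0.035,"dy": 0,"dz": -0.38,"wx": 0,"wy": 0,"wz": 0,"claw": 0.4},{"dx": 0.035,"dy": 0,"dz": -0.43,"wx": 0,"wy": 0,"wz": 0,"claw": 0.4},{"dx": 0.035,"dy": 0,"dz": -0.45,"wx": 0,"wy": 0,"wz": 0,"claw": 0.4},{"dx": 0.035,"dy": 0,"dz": -0.45,"wx": 0,"wy": 0,"wz": 0,"claw": 0.4}]'

```text
time_s: 28.02
position: [0.6012, 0.2205, 0.0095]
orientation: [0.0, -0.687, 0.727, -0.0]
force: [0.6, -0.1, -1.6]
grip_width: 0.0587
gripper_force: 67.0
```

Call:
carry_out --rows '[{"dx": 0,"dy": 0,"dz": -0.01,"wx": 0,"wy": 0,"wz": 0,"claw": 0.4},{"dx": 0,"dy": 0,"dz": -0.015,"wx": 0,"wy": 0,"wz": 0,"claw": 0.4},{"dx": 0,"dy": 0,"dz": -0.015,"wx": 0,"wy": 0,"wz": 0,"claw": 0.4}]'

```text
time_s: 28.4
position: [0.6015, 0.2206, 0.0087]
orientation: [0.0, -0.687, 0.727, -0.0]
force: [-1.7, -0.6, 2.8]
grip_width: 0.0586
gripper_force: 67.5
```

Contact. Releasing and rising.

Call:
carry_out --rows '[{"dx": 0,"dy": 0,"dz": 0,"wx": 0,"wy": 0,"wz": 0,"claw": 0.85},{"dx": 0,"dy": 0,"dz": 0,"wx": 0,"wy": 0,"wz": 0,"claw": 0.95},{"dx": 0,"dy": 0,"dz": 0,"wx": 0,"wy": 0,"wz": 0,"claw": 1},{"dx": 0,"dy": 0,"dz": 0.2,"wx": 0,"wy": 0,"wz": 0,"claw": 1},{"dx": 0,"dy": 0,"dz": 0.6,"wx": 0,"wy": 0,"wz": 0,"claw": 1},{"dx": 0,"dy": 0,"dz": 1,"wx": 0,"wy": 0,"wz": 0,"claw": 1},{"dx": 0,"dy": 0,"dz": 1,"wx": 0,"wy": 0,"wz": 0,"claw": 1}]'

```text
time_s: 29.28
position: [0.6046, 0.2214, 0.1147]
orientation: [0.005, -0.687, 0.727, -0.003]
force: [0.3, 0.3, -0.0]
grip_width: 0.0855
gripper_force: 0.0
```

Call:
carry_out --rows '[{"dx": -0.4,"dy": 0,"dz": 0.5,"wx": 0,"wy": 0,"wz": 0,"claw": 1},{"dx": -0.8,"dy": 0,"dz": 1,"wx": 0,"wy": 0,"wz": 0,"claw": 1},{"dx": -0.8,"dy": 0,"dz": 1,"wx": 0,"wy": 0,"wz": 0,"claw": 1},{"dx": -0.8,"dy": 0,"dz": 1,"wx": 0,"wy": 0,"wz": 0,"claw": 1}]'

```text
time_s: 29.78
position: [0.5207, 0.2205, 0.2079]
orientation: [0.0, -0.687, 0.727, -0.0]
force: [0.6, 0.4, -0.8]
grip_width: 0.0853
gripper_force: 0.0
```

```bash
python3 - <<'E'
from h import *
s=read_state();print(s['position'],s['force'],s['grip_width'])
w=camera('wrist')[:,:,::-1];t=camera('scene')[:,:,::-1];cv2.imwrite('pics/w11.png',w)
cv2.imwrite('pics/w11v.png',np.hstack([w[:,:460],cv2.resize(t[120:300,180:320],(311,400))]))
E
```

```text
[0.52073766 0.22050064 0.20785656] [ 0.62274981  0.37320854 -0.82385875] 0.08530089085200805
```

View pics/w11v.png

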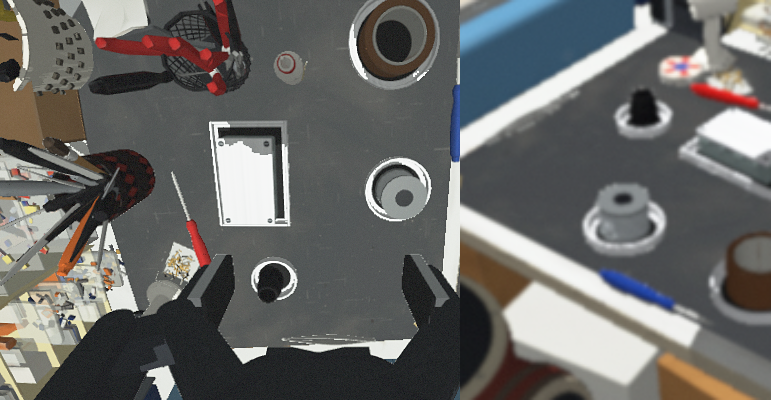

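All four items are in their places. I'll check the numbers for the box, which appears toward the left of the tray.

```bash
python3 - <<'E'
from h import *
s=read_state()
b=ray('wrist',[(217,137),(272,136),(277,222),(219,223)],.033,s);t=ray('wrist',[(209,122),(286,121),(290,226),(219,227)],.012,s)
print(b.round(4),b.mean(0),t.round(4),t.mean(0))
print('loupe',ray('wrist',(268,289),.038,s),'dish',ray('wrist',(274,280),.012,s))
print('spool',ray('wrist',(404,198),.040,s),'tape',ray('wrist',(399,39),.042,s),'dishes',ray('wrist',[(397,189),(395,43)],.012,s))
E
```

```text
[[0.6238 0.1681]
 [0.5652 0.1707]
 [0.5697 0.2688]
 [0.6375 0.2663]] [0.5990411  0.21849274] [[0.6374 0.153 ]
 [0.5513 0.1573]
 [0.5577 0.2837]
 [0.6465 0.28  ]] [0.59819206 0.21850437]
loupe [[0.58922014 0.35577995]] dish [[0.58578147 0.3602379 ]]
spool [[0.42531618 0.24563289]] tape [[0.43505036 0.0862078 ]] dishes [[0.42590392 0.24337068]
 [0.43126232 0.08456242]]
```

```bash
python3 -c "
from workcell import *
print(finish_job())"
```

```text
the job is handed in; nothing more can be done
None
```

The job is handed in: the loupe, spool, tape roll and metal box stand in their own dishes and tray. The last look put each within about 6 mm of centre, with the arm clear; the hand-in returned no verdict.

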